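Drift the cover plate of a leather-thinning machine into line and fit its bolt

ROBOT

A 6-joint arm with a two-finger parallel gripper is mounted at the origin on the work surface. World frame = base frame: x ahead of the robot, y to its left, z up, the work surface at z = 0. Lengths are in m, angles in rad, forces in N, time in s.
With the tool pointing down it reaches from about 0.425 to 0.95 m from the base axis. Payload 14.7 kg.
Tool frame: the origin (TCP) lies midway between the tips of the shut fingers; the grasp point (between the pads) lies 19 mm behind it; z points along the fingers, y is the direction in which the jaws open and shut (so a half turn about z gives the same grasp; the last joint's range is limited). The gripper opens to 85 mm and grips with 20 to 120 N. Pads are 22 mm wide; open, the fingers measure 114 mm over their backs; the gripper's body (76 mm by 85 mm) begins 54 mm behind the grasp point. The pads swing forward as they close: fully open they stand 13 mm farther back than shut.
Start: joints at [1.066, 0.48, 1.596, -0, 1.065, -0.047], TCP at [0.287, 0.583, 0.231] pointing down, gripper open.
Joint ranges: [-2.75, 2.75], [-0.82, 2.05], [0.23, 2.67], [-1.56, 4.7], [0.09, 2.69], [-2.92, 2.92]. Speed limits (rad/s): [1.89, 1.89, 2.39, 3.01, 3.01, 3.01].

INTERFACE

Orientations are given as a rotation vector (axis times angle).
In Python, from plant import manip gives the robot as it stands.
- The arm moves only by the tool carry_out, never from a script. Its argument "rows" is one flat list of numbers, 7 for each row, row after row: the shift along the world's x, y, z in m, then the turn, a rotation vector about the world's x, y, z in rad, then the finger opening in m, from 0 to 0.0854. In form: [tx, ty, tz, wx, wy, wz, hand, tx, ty, tz, wx, wy, wz, hand, ...]. A call has 1 to 20 rows; each row is the pose to reach, as a shift and turn from the pose measured when the call began; what a row does not reach only later rows make up. A row lasts 1/10 s, in which the tool goes at most 50 mm and 8.59 degrees, less where a joint would pass 70% of its speed; a pose out of reach is approached as far as the arm can. A call with a gripper value outside its range is refused whole. The fingers move at their own pace and stop on an object; "newtons" is the grip in N (left out, the last holds). Time passes only in rows, so rows that repeat a pose let the fingers close. It gives the time, the measured TCP pose, the force and the opening at its end, in the units of the state.
- manip.sense(): the state, without advancing time (a new reading comes with each control period).
- manip.camera(name): name is "side" or "top"; returns (picture, depth): 480x640x3 uint8, red, green, blue; 480x640 float32, m along the optical axis (not along the pixel's ray), 0 where there is no reading.
- manip.calibration(name): a dict with "mtx" (3x3 intrinsics, pixels), "k1" (the pictures are not rectified: a ray, as slopes to the right and down, at radius r is drawn at 1 + k1 r^2 times it, then the intrinsics apply), "xyz" and "rotation" of the camera in the world. Camera axes: x right, y down, z forward; pixel columns grow to the right and rows downward; lengths in m; the calibration is good to about 2 mm. A picture is of the moment at which its call begins. calibration takes no time and is no camera call.
- manip.sign_off(): hands the job in, once; it reports no verdict.
The state is a dict: "clock": time; "joints": joint angles; "qvel": joint speeds; "joint_torque": joint torques, N m; "tcp_pos": TCP position; "tool_rot": TCP orientation; "wrist_force": force on the tool from outside, world axes, zero at the start; "moment": the same for the moment, N m; "opening": finger opening in m.
Only numpy, scipy, OpenCV 4.12 (cv2) and the standard library are available. Lean on these libraries where they do the work, as an engineer would, in place of code of your own. Each camera call takes 0.05 s, during which the arm holds its last target.

TASK

The steel cover plate on the leather-thinning machine has swung about its one fitted bolt, so its two open holes no longer line up with those in the bed beneath. Take the drift pin from the wooden block and work it down through the plate's larger open hole, feeling for the bed's hole, until its collar sits on the plate; leave it there, and then push the knurled bolt fully home in the smaller hole. Leave everything else on the bench where it is.

Things in the scene. Friction and masses are not known exactly. Their poses are not given: they have to be found in the camera images.
- drift_hole (a point): Centre of the larger open hole (26 mm, through) of the steel cover plate, at the plate's top face, 77 mm above the table. Axes: z up, x across the plate's width towards the machine's roller, y along its length away from the pivot. Hidden below, the bed's 26 mm hole lies at the start 5 to 28 mm off, round the pivot towards +x; how far is unknown and must be felt. Plate friction here is about 4.5 N.
- bolt_hole (a point): Centre of the smaller open hole (20.5 mm, through) of the plate, at its top face, same axes; 60 mm in -x and 70 mm in -y from drift_hole. The bed's 20.5 mm hole below it lines up to about 1.5 mm once the drift is home. The bed's holes are 52 mm deep.
- pivot (a point): Axis of the fitted hexagon-head bolt (34 mm wide, rising 26 mm over the plate), at plate-top level, same axes; 140 mm in -y from drift_hole. The plate can only turn about it, with friction, and stays where it is left; at the start it has swung anticlockwise seen from above, by an unknown amount. Leave this bolt alone.
- plate_mid (a point): Centre of the plate's top face, same axes. Bare steel, 120 (x) x 200 (y) x 12 mm, flat on the dark grey bed (240 x 270 mm, top 65 mm above the table). A roller between two cheeks, 125 mm high, stands at the bed's far end, over 80 mm in +x from the open holes. A drift set in the plate's hole first stands on the bed: drag the plate with it until the nose drops into the bed's hole, then centre it and press.
- rack: Wooden block 90 (x) x 250 (y) x 75 mm fixed to the table, origin under its centre. Three equal sockets, 28 mm wide and 64 mm deep, in a row along its y, 75 mm apart, the middle one at its centre. Drift, bolt and punch stand in them in any order, collar or head resting on the block's top.
- drift: Steel drift pin, nose down in a socket. Origin: on its axis at the underside of its collar, z up to the handle. Above: collar 34 mm wide, 6 mm thick, then a plain handle 18 mm in diameter up to z = 74 mm (slenderest and tallest in the block, no head). Below: 24 mm diameter for 24 mm, then a slight taper to a 22 mm flat nose at z = -54 mm. About 0.22 kg. Home: collar resting on the plate.
- bolt: Plain-shank steel bolt in a socket. Origin: on its axis at the underside of its head, z up. Head: knurled cylinder 32 mm in diameter, 46 mm tall (the thickest in the block). Shank 18 mm in diameter, 46 mm long, its last 5 mm tapered to 13 mm. No thread: pushed straight in. About 0.26 kg. Home: underside of the head resting on the plate.
- punch: Bystander in the third socket of the block: steel punch with a 40 mm mushroom head at z = 46 to 60 mm over a 16 mm neck. Origin at its collar's underside.
- knife: Bystander: paring knife with a dark handle, about 200 mm, lying on the table in front. Origin where handle and blade meet.
- spatula: Bystander: paring knife with a pale handle, about 190 mm, lying on the table in front. Origin where handle and blade meet.
- folder: Bystander: flat cream folding bone 22 x 150 x 6 mm, on the table in front. Origin under its centre.
- jar: Bystander: amber jar 72 mm wide, 85 mm tall. Origin under its centre.
- weight: Bystander: brass weight 68 mm wide, 64 mm tall. Origin under its centre.
Things that resemble listed ones, but are neither listed nor needed, are in the scene too. Leave any green, red or turquoise look-alike of the bolt alone.

How it is judged:
On the way, in this order (a step that is already met when the one before it is completed fails the run):
1. the drift is home in the larger hole, collar on the plate, before the bolt is fitted (z of drift in the frame of drift_hole between -0.004 and 0.004 m and horizontal distance between drift and drift_hole below 0.005 m and angle between drift's own z axis and vertical below 0.08 rad and not (z of bolt in the frame of bolt_hole between -0.004 and 0.004 m and horizontal distance between bolt and bolt_hole below 0.005 m and angle between bolt's own z axis and vertical below 0.08 rad)), for 0.2 s.
2. the bolt is home in the smaller hole with the drift still home (z of drift in the frame of drift_hole between -0.004 and 0.004 m and horizontal distance between drift and drift_hole below 0.005 m and angle between each of drift, bolt's own z axis and vertical below 0.08 rad and z of bolt in the frame of bolt_hole between -0.004 and 0.004 m and horizontal distance between bolt and bolt_hole below 0.005 m), for 0.2 s.
At the end, for the whole second after the job is handed in: Drift and bolt both stand in their holes through plate and bed, released and at rest (below 20 mm/s): the underside of the collar and of the head within 4 mm of the plate's top, within 5 mm of the hole's centre, and within 0.08 rad of upright (all of step 2 and linear speed of each of drift, bolt below 0.02 m/s); the robot touches nothing.
It fails at once if another thing on the bench is moved by more than 30 mm (distance of any of punch, knife, spatula, folder, jar, weight from where it was at the start of the episode above 0.03 m).
It also fails if it takes over 72 s, if anything falls off the work surface, if the arm or the gripper's body presses on something with over 40 N, if the wrist force passes 120 N, or if a joint passes its speed limit or range.

## Working session

There is one attempt and no reset: what is moved stays moved. The work goes in short steps, Python scripts to look and compute and a tool call to move; the robot and the scene stay as the last step left them, time stands still between calls to the robot, and variables do not carry over. Pictures are saved under pics/ and viewed, and the job is handed in when it is done.

Besides the shell and the picture viewer there is one more tool, called by a JSON object that holds its "method" and its "body". carry_out: Moves the arm, as the interface text tells. Its arguments: {"type":"object","properties":{"rows":{"type":"array"},"newtons":{"type":"number"}},"required":["rows"]}

```bash
ls; mkdir -p pics
cat > h.py <<'E'
import numpy as np, cv2
from plant import manip
def snap(n,f):
    p,d=manip.camera(n); cv2.imwrite(f'pics/{f}.png',p[:,:,::-1]); np.save(f'pics/{f}.npy',d); return p,d
def W(n,u,v,d):
    c=manip.calibration(n); K=np.array(c['mtx']); k=c['k1']
    a=np.array([(u-K[0,2])/K[0,0],(v-K[1,2])/K[1,1]]); s=a.copy()
    for _ in range(20): s=a/(1+k*(s@s))
    R=np.array(c['rotation']); 
    if R.shape!=(3,3): R=cv2.Rodrigues(R.astype(float))[0]
    return R@(np.array([s[0],s[1],1])*d)+np.array(c['xyz'])
def Wz(n,u,v,z):
    o=W(n,u,v,0); p=W(n,u,v,1); t=(z-o[2])/(p[2]-o[2]); return o+t*(p-o)
E
python3 - <<'E'
from h import *
for n in('top','side'):
    snap(n,n+'0'); print(manip.calibration(n))
print(manip.sense())
E
```

```text
pics
{'mtx': array([[576.9370396 ,   0.        , 321.75762741],
       [  0.        , 576.9370396 , 233.76982687],
       [  0.        ,   0.        ,   1.        ]]), 'k1': -0.1161472543568924, 'xyz': array([0.46742662, 0.08269427, 1.35164181]), 'rotation': array([-2.17861685,  2.17148069, -0.11084119])}
{'mtx': array([[481.70947103,   0.        , 312.12445756],
       [  0.        , 481.70947103, 234.03566764],
       [  0.        ,   0.        ,   1.        ]]), 'k1': -0.035347308666605876, 'xyz': array([0.41965059, 0.75249212, 0.56670967]), 'rotation': array([-0.25764009,  2.66016125, -1.4226299 ])}
{'clock': 0.1, 'joints': array([ 1.06639696e+00,  4.80775482e-01,  1.59680628e+00, -8.68274581e-06,
        1.06508987e+00, -4.65921769e-02]), 'qvel': array([ 0.00103529, -0.00100173, -0.00196809,  0.00060634, -0.00027351,
        0.00019705]), 'joint_torque': array([ 1.35805418e-03, -9.52260661e+01, -4.31037211e+01, -6.59556258e-05,
        5.14351210e-03,  1.18799579e-05]), 'tcp_pos': array([0.28709158, 0.58275698, 0.23073414]), 'tool_rot': array([-7.12786856e-01, -3.05936896e+00,  1.63404948e-03]), 'wrist_force': array([ 0.38336341,  0.03055031, -0.05782469]), 'moment': array([-0.0098233 ,  0.02386565,  0.00274234]), 'opening': 0.08565069682720872}
```

View pics/top0.png

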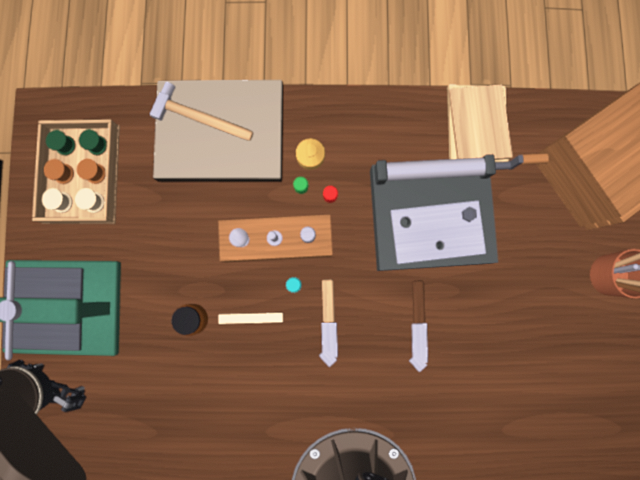

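View pics/side0.png

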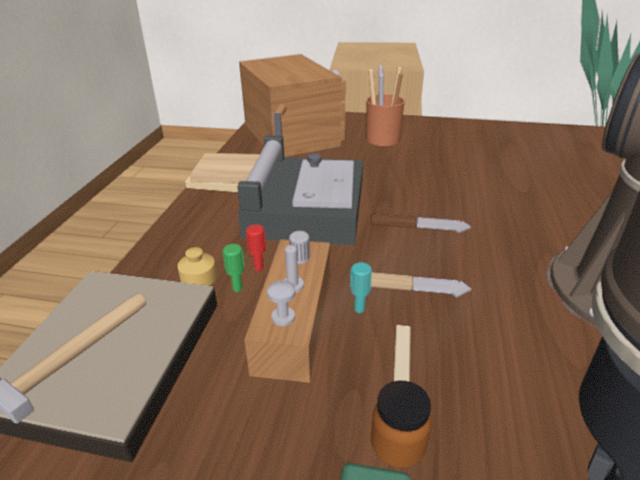

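Run:
```python
import cv2
p=cv2.imread('pics/top0.png')
a=cv2.resize(p[145:280,365:505],None,fx=5,fy=4.4*5/4.4/1.13,interpolation=2); 
a=cv2.resize(p[150:270,370:505],None,fx=5,fy=5,interpolation=2)
b=cv2.resize(p[205:270,210:340],None,fx=6,fy=6,interpolation=2)
cv2.imwrite('pics/ca.png',a);cv2.imwrite('pics/cb.png',b)
s=cv2.imread('pics/side0.png')
cv2.imwrite('pics/cs.png',cv2.resize(s[130:330,230:380],None,fx=3,fy=3,interpolation=2))
```

```text
(no output)
```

View pics/ca.png

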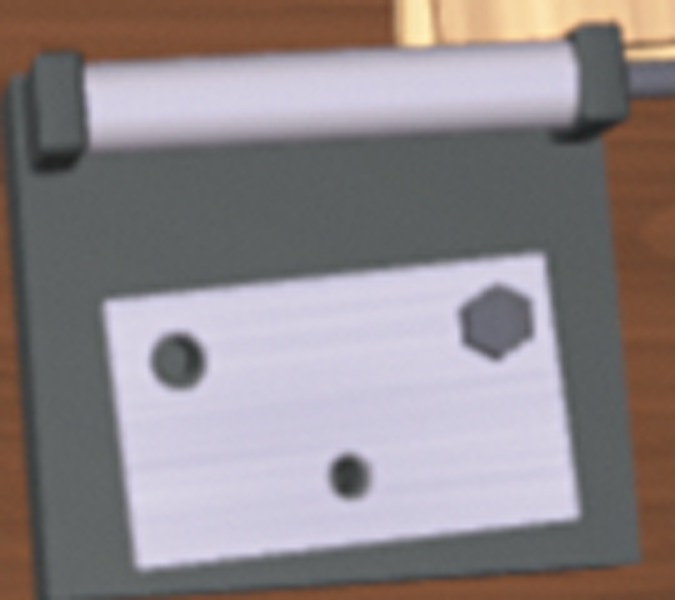

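View pics/cb.png

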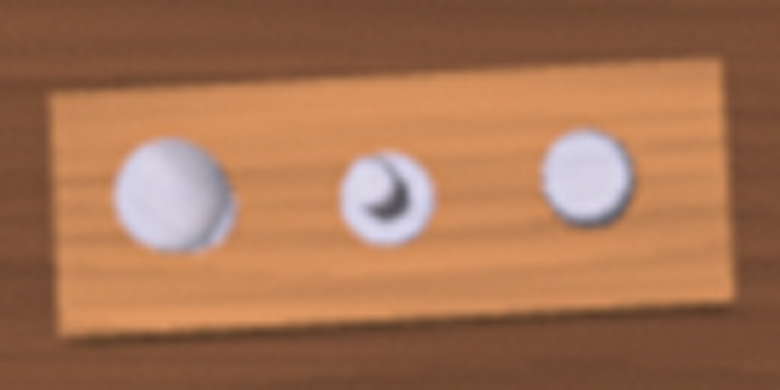

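View pics/cs.png

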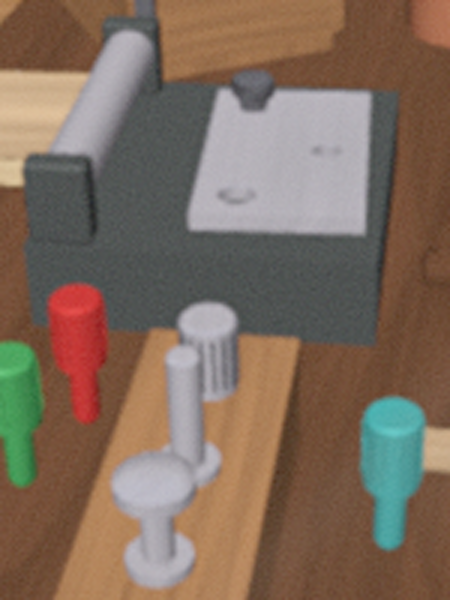

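Run:
```python
from h import *
def A(x,y,z): return Wz('top',370+(x+.5)/5-.5,150+(y+.5)/5-.5,z)
def B(x,y,z): return Wz('top',210+(x+.5)/6-.5,205+(y+.5)/6-.5,z)
D=A(178,361,.077);b=A(349,477,.077);p=A(497,321,.103)
print('hole',D,'bolt',b,'piv',p)
y=D-p; print(np.linalg.norm(y[:2])); th=np.arctan2(-y[0],y[1]); print('yaw',np.degrees(th))
R=np.array([[np.cos(th),-np.sin(th)],[np.sin(th),np.cos(th)]]); print('b in plate',R.T@(b-D)[:2])
c=[A(*q,.077) for q in [(104,299),(544,253),(580,520),(137,570)]]
for i in range(4): e=c[i]-c[i-1]; print(np.linalg.norm(e),np.degrees(np.arctan2(e[1],e[0])))
print('mid',np.mean(c,0)); m=np.mean(c,0)[:2];
bc=[A(*q,.065) for q in [(40,600),(638,560),(8,85),(603,130)]]
print('bed',bc)
print('drift collar',B(387,198,.081),'handle',B(368,180,.149),'bolt',B(586,177,.121),'punch',B(172,195,.135))
r=[B(*q,.075) for q in [(50,93),(722,59),(735,301),(60,337)]]
print('rack',np.mean(r,0),[np.degrees(np.arctan2(*(r[i]-r[j])[:2])) for i,j in((0,1),(3,2))])
```

```text
hole [ 0.61756601 -0.11081866  0.077     ] bolt [ 0.56585424 -0.18701023  0.077     ] piv [ 0.63290566 -0.2486828   0.103     ]
0.13871490582751947
yaw 6.348978950100667
b in plate [-0.05982018 -0.07000578]
0.12181682383674866 6.447003435140114
0.20124760771325093 -83.69194114830127
0.1213889547284849 -173.60045059690424
0.20114648709464408 96.42987781606735
mid [ 0.59595396 -0.18472157  0.077     ]
bed [array([ 0.5113284 , -0.04963565,  0.065     ]), array([ 0.52946178, -0.32138763,  0.065     ]), array([ 0.74497949, -0.0366682 ,  0.065     ]), array([ 0.72658666, -0.31056585,  0.065     ])]
drift collar [0.58083049 0.18075666 0.081     ] handle [0.58104604 0.1822178  0.149     ] bolt [0.58504663 0.10664762 0.121     ] punch [0.57679319 0.25272239 0.135     ]
rack [0.58169313 0.17969805 0.075     ] [np.float64(-3.099084634603652), np.float64(-3.2884923518273768)]
```

{"method": "carry_out", "body": {"rows": [0.294,-0.402,0,0,0,-1.058,0.06,0.294,-0.402,0,0,0,-1.058,0.06,0.294,-0.402,0,0,0,-1.058,0.06,0.294,-0.402,0,0,0,-1.058,0.06,0.294,-0.402,0,0,0,-1.058,0.06,0.294,-0.402,0,0,0,-1.058,0.06,0.294,-0.402,0,0,0,-1.058,0.06,0.294,-0.402,0,0,0,-1.058,0.06,0.294,-0.402,0,0,0,-1.058,0.06,0.294,-0.402,0,0,0,-1.058,0.06,0.294,-0.402,0,0,0,-1.058,0.06,0.294,-0.402,0,0,0,-1.058,0.06,0.294,-0.402,0,0,0,-1.058,0.06,0.294,-0.402,0,0,0,-1.058,0.06]}}

```text
clock: 1.5
tcp_pos: [0.5803, 0.1818, 0.2307]
tool_rot: [-2.157, -2.282, 0.002]
wrist_force: [-0.4, 0.1, -0.0]
opening: 0.0598
```

{"method": "carry_out", "body": {"rows": [0.001,-0.001,-0.05,0,0,0,0.05,0.001,-0.001,-0.09,0,0,0,0.05,0.001,-0.001,-0.115,0,0,0,0.05,0.001,-0.001,-0.13,0,0,0,0.05,0.001,-0.001,-0.13,0,0,0,0.05,0.001,-0.001,-0.13,0,0,0,0.0,0.001,-0.001,-0.13,0,0,0,0.0,0.001,-0.001,-0.13,0,0,0,0.0,0.001,-0.001,-0.13,0,0,0,0.0,0.001,-0.001,-0.13,0,0,0,0.0,0.001,-0.001,-0.13,0,0,0,0.0], "newtons": 80}}

```text
clock: 2.6
tcp_pos: [0.5823, 0.1812, 0.1022]
tool_rot: [2.158, 2.283, 0.002]
wrist_force: [-0.6, 1.7, 8.8]
opening: 0.0164
```

{"method": "carry_out", "body": {"rows": [0,0,0.02,0,0,0,0,0,0,0.05,0,0,0,0,0,0,0.085,0,0,0,0,0,0,0.115,0,0,0,0,0,0,0.125,0,0,0,0,0,0,0.125,0,0,0,0,0,0,0.125,0,0,0,0]}}

```text
clock: 3.3
tcp_pos: [0.5817, 0.181, 0.2263]
tool_rot: [-2.158, -2.283, -0.001]
wrist_force: [-0.7, -1.0, -2.5]
opening: 0.0162
```

Run:
```python
from h import *
snap('side','s1');s=manip.sense();print(s['tcp_pos'],s['wrist_force'],s['moment'],s['opening'])
```

```text
[0.58141796 0.18091928 0.22572726] [ 0.39521929  0.42522194 -2.81505266] [0.04442212 0.03025606 0.12098147] 0.0164394048063032
```

View pics/s1.png

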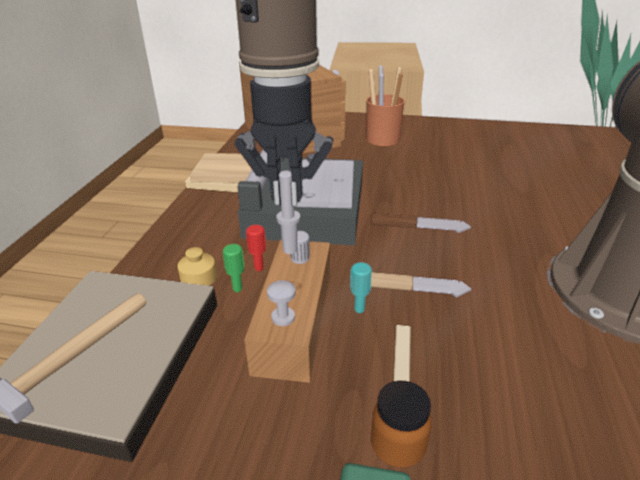

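Run:
```python
from h import *
p=cv2.imread('pics/s1.png');cv2.imwrite('pics/c1.png',cv2.resize(p[150:270,240:350],None,fx=5,fy=5,interpolation=2))
d=np.load('pics/s1.npy')
def proj(n,X):
    c=manip.calibration(n);R=cv2.Rodrigues(np.array(c['rotation']))[0];q=R.T@(np.array(X)-c['xyz']);s=q[:2]/q[2];s=s*(1+c['k1']*(s@s));return s*c['mtx'][0,0]+c['mtx'][:2,2]
for z in (.145,.19,.205,.24,.27): print(z,proj('side',(.5815,.181,z)))
# mid-pixels per row
for v in range(172,256,4):
    r=d[v,270:312]; print(v,' '.join('%.3f'%x for x in r[::3]))
```

```text
0.145 [289.44421013 249.9096861 ]
0.19 [288.01697838 224.77568738]
0.205 [287.51958489 215.99753201]
0.24 [286.31410421 194.68198112]
0.27 [285.22798574 175.42707376]
172 0.644 0.643 0.643 0.660 0.659 0.659 0.656 0.638 0.639 0.637 0.642 0.641 0.637 0.635
176 0.649 0.646 0.646 0.660 0.649 0.649 0.650 0.643 0.642 0.644 0.642 0.646 0.640 0.639
180 0.651 0.651 0.650 0.660 0.656 0.651 0.651 0.655 0.645 0.644 0.643 0.649 1.065 1.063
184 0.660 0.657 0.655 0.657 0.657 0.657 0.655 0.651 0.650 0.652 0.654 1.045 1.048 1.045
188 0.662 0.664 0.658 0.660 0.661 0.661 0.657 0.656 0.654 0.659 0.658 1.033 1.032 1.031
192 1.049 0.000 0.661 0.660 0.662 0.661 0.662 0.659 0.656 0.660 0.662 1.019 1.019 1.018
196 1.030 0.669 0.666 0.664 0.668 0.664 0.664 0.660 0.661 0.664 0.665 1.015 1.024 1.023
200 1.017 0.674 0.669 0.668 0.671 0.667 0.668 0.670 0.667 0.668 0.668 0.986 0.988 0.988
204 1.003 1.002 0.673 0.672 0.677 0.671 0.670 0.675 0.666 0.677 0.984 0.986 0.988 0.987
208 0.986 0.987 0.986 0.989 0.682 0.678 0.676 0.675 0.985 0.986 0.984 0.984 0.986 0.982
212 0.976 0.976 0.975 0.976 0.684 0.679 0.679 0.683 0
[... 214 characters left out ...]
 0.984 0.986 0.983 0.979 0.685 0.680 0.678 0.682 0.682 0.975 0.975 0.975 0.973 0.973
228 0.990 0.990 0.986 0.987 0.695 0.692 0.690 0.692 0.694 0.704 0.982 0.978 0.976 0.972
232 0.996 0.994 0.991 0.990 0.700 0.694 0.693 0.693 0.696 0.705 0.810 0.809 0.984 0.982
236 1.004 1.001 0.997 0.999 0.708 0.698 0.699 0.699 0.701 0.707 0.797 0.800 0.800 0.986
240 1.004 1.002 1.006 1.005 0.710 0.702 0.702 0.702 0.705 0.714 0.793 0.789 0.793 0.801
244 0.995 0.996 0.997 0.862 0.866 0.708 0.705 0.705 0.709 0.714 0.791 0.795 0.796 0.803
248 0.982 0.984 0.981 0.855 0.854 0.715 0.711 0.712 0.713 0.718 0.794 0.798 0.801 0.809
252 0.970 0.971 0.970 0.842 0.840 0.721 0.715 0.715 0.717 0.000 0.800 0.800 0.806 0.813
```

View pics/c1.png

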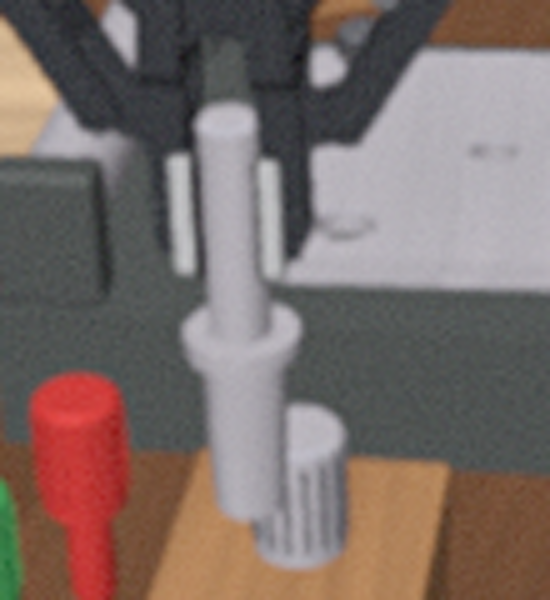

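Run:
```python
from h import *
d=np.load('pics/s1.npy')
def line(vs):
    P=[]
    for v in vs:
        u=285.4+(v-174)*4.6/78
        dd=np.median(d[v-1:v+2,int(round(u))-1:int(round(u))+2]); P.append(W('side',u,v,dd))
    P=np.array(P);return P
for vs in (range(180,208,3),range(228,248,3)):
    P=line(vs); print(P.round(4)); print(np.polyfit(P[:,2],P[:,1],1),np.polyfit(P[:,2],P[:,0],1))
```

```text
[[0.5782 0.1914 0.2686]
 [0.5785 0.1902 0.2634]
 [0.5785 0.1901 0.2587]
 [0.5785 0.1901 0.2541]
 [0.5785 0.1902 0.2495]
 [0.5784 0.1905 0.245 ]
 [0.5785 0.1899 0.2399]
 [0.5784 0.1902 0.2353]
 [0.5783 0.1905 0.2307]
 [0.5784 0.1901 0.2256]]
[0.01245015 0.18723622] [-0.00089574  0.57865236]
[[0.5774 0.1935 0.1928]
 [0.5775 0.193  0.1873]
 [0.5775 0.1932 0.1823]
 [0.5776 0.1927 0.1767]
 [0.5775 0.1931 0.1717]
 [0.5775 0.1928 0.1662]
 [0.5777 0.1922 0.1604]]
[0.02925767 0.18773346] [-0.00593623  0.57856849]
```

{"method": "carry_out", "body": {"rows": [0.003,-0.02,0,0,0,0.004,0,0.008,-0.06,0,0,0,0.012,0,0.0125,-0.1,0,0,0,0.02,0,0.0175,-0.14,0,0,0,0.028,0,0.0225,-0.18,0,0,0,0.035,0,0.0275,-0.22,0,0,0,0.042,0,0.032,-0.255,0,0,0,0.05,0,0.0355,-0.28,0,0,0,0.055,0,0.0365,-0.292,0,0,0,0.055,0,0.0365,-0.292,-0.015,0,0,0.055,0,0.0365,-0.292,-0.04,0,0,0.055,0,0.0365,-0.292,-0.055,0,0,0.055,0,0.0365,-0.292,-0.06,0,0,0.055,0,0.0365,-0.292,-0.06,0,0,0.055,0,0.0365,-0.292,-0.06,0,0,0.055,0]}}

```text
clock: 4.85
tcp_pos: [0.6182, -0.1108, 0.1661]
tool_rot: [-2.094, -2.341, 0.001]
wrist_force: [0.4, 0.9, -2.5]
opening: 0.0164
```

Run:
```python
from h import *
snap('side','s2');s=manip.sense();print(s['tcp_pos'],s['tool_rot'],s['wrist_force'],s['moment'],s['opening'])
p=cv2.imread('pics/s2.png');cv2.imwrite('pics/c2.png',cv2.resize(p[100:240,230:370],None,fx=4,fy=4,interpolation=2))
```

```text
[ 0.61837075 -0.11093052  0.16639852] [-2.09406499e+00 -2.34157245e+00  1.68098561e-04] [ 0.09143444 -0.74967928 -0.67152881] [ 0.03095107 -0.02111225 -0.03825   ] 0.01646042698303516
```

View pics/c2.png

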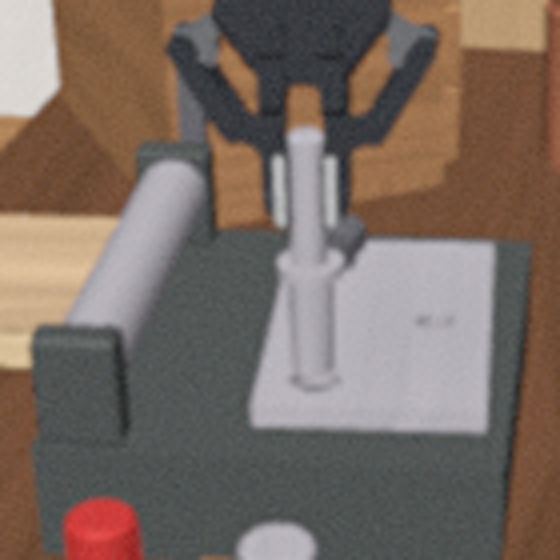

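{"method": "carry_out", "body": {"rows": [0,0,-0.004,0,0,0,0,0,0,-0.008,0,0,0,0,0,0,-0.011,0,0,0,0,0,0,-0.013,0,0,0,0,0,0,-0.015,0,0,0,0,0,0,-0.0165,0,0,0,0,0,0,-0.0165,0,0,0,0]}}

```text
clock: 5.6
tcp_pos: [0.6183, -0.1109, 0.1497]
tool_rot: [-2.094, -2.341, 0.0]
wrist_force: [0.4, -0.1, -2.3]
opening: 0.0162
```

{"method": "carry_out", "body": {"rows": [0,0,-0.002,0,0,0,0,0,0,-0.003,0,0,0,0,0,0,-0.004,0,0,0,0,0,0,-0.005,0,0,0,0,0,0,-0.005,0,0,0,0]}}

```text
clock: 6.1
tcp_pos: [0.6188, -0.1111, 0.146]
tool_rot: [2.094, 2.341, 0.001]
wrist_force: [-3.6, -0.9, 14.3]
opening: 0.0163
```

{"method": "carry_out", "body": {"rows": [0.001,0.0001,0,0,0,0,0,0.002,0.0002,0,0,0,0,0,0.003,0.0003,0,0,0,0,0,0.004,0.0004,0,0,0,0,0,0.004,0.0004,0,0,0,0,0]}}

```text
clock: 6.6
tcp_pos: [0.6218, -0.1108, 0.1459]
tool_rot: [-2.094, -2.341, 0.002]
wrist_force: [-6.9, -2.9, 7.6]
opening: 0.0162
```

{"method": "carry_out", "body": {"rows": [0.001,0.0001,-0.001,0,0,0,0,0.002,0.0002,-0.001,0,0,0,0,0.003,0.0003,-0.001,0,0,0,0,0.004,0.0004,-0.001,0,0,0,0,0.004,0.0004,-0.001,0,0,0,0]}}

```text
clock: 7.1
tcp_pos: [0.6239, -0.1106, 0.1454]
tool_rot: [-2.091, -2.34, 0.006]
wrist_force: [-15.4, -2.4, 21.5]
opening: 0.0164
```

{"method": "carry_out", "body": {"rows": [0.002,0.0001,0,0,0,0,0,0.003,0.0002,0,0,0,0,0,0.004,0.0003,0,0,0,0,0,0.005,0.0004,0,0,0,0,0,0.005,0.0004,0,0,0,0,0]}}

```text
clock: 7.6
tcp_pos: [0.6279, -0.1103, 0.145]
tool_rot: [-2.09, -2.339, 0.008]
wrist_force: [-6.6, -1.2, 1.8]
opening: 0.0162
```

{"method": "carry_out", "body": {"rows": [0.0,0.0,-0.001,0,0,0,0,0,0,-0.002,0,0,0,0,0,0,-0.003,0,0,0,0,0,0,-0.003,0,0,0,0]}}

```text
clock: 8.0
tcp_pos: [0.6275, -0.1102, 0.1416]
tool_rot: [-2.089, -2.338, 0.009]
wrist_force: [-4.1, -1.5, -2.6]
opening: 0.0161
```

Run:
```python
from h import *
snap('side','s3');s=manip.sense();print(s['tcp_pos'],s['tool_rot'],s['wrist_force'],s['moment'],s['opening'])
p=cv2.imread('pics/s3.png');cv2.imwrite('pics/c3.png',cv2.resize(p[100:240,230:370],None,fx=4,fy=4,interpolation=2))
```

```text
[ 0.62754159 -0.11022919  0.14164834] [-2.08957235 -2.33814077  0.00871301] [-4.90090767 -1.61566915 -3.11360149] [-0.38231078  1.07515325  0.028779  ] 0.01606094583984093
```

View pics/c3.png

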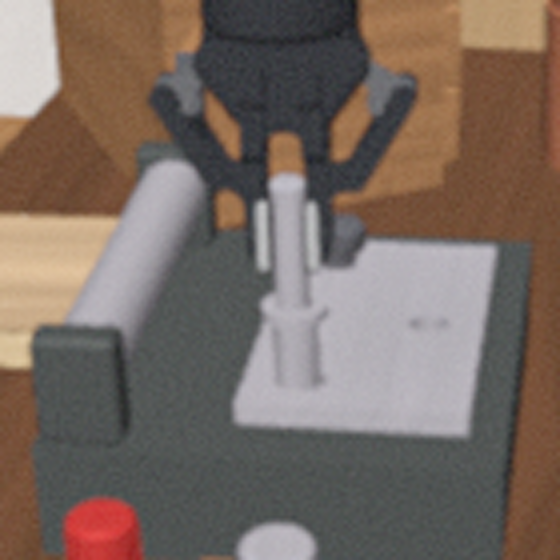

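{"method": "carry_out", "body": {"rows": [-0.0005,0.0,-0.003,0,0,0,0,-0.0005,0,-0.006,0,0,0,0,-0.0005,0,-0.009,0,0,0,0,-0.0005,0,-0.011,0,0,0,0,-0.0005,0,-0.011,0,0,0,0]}}

```text
clock: 8.55
tcp_pos: [0.627, -0.1102, 0.1302]
tool_rot: [-2.089, -2.338, 0.009]
wrist_force: [-1.7, -1.4, -3.7]
opening: 0.0162
```

Run:
```python
from h import *
s=manip.sense();print(s['tcp_pos'],s['wrist_force'],s['moment'],s['opening']);R=cv2.Rodrigues(s['tool_rot'])[0];print(R[:,2])
```

```text
[ 0.62699082 -0.11018048  0.13017524] [-1.6740927  -1.42692928 -3.72837796] [-0.36096847  0.55271681 -0.00928376] 0.016240170768675986
[-8.33602226e-03 -1.65235494e-04 -9.99965241e-01]
```

{"method": "carry_out", "body": {"rows": [-0.0003,0.0,-0.004,0,-0.004,0,0,-0.0003,0,-0.008,0,-0.008,0,0,-0.0003,0,-0.012,0,-0.008,0,0,-0.0003,0,-0.016,0,-0.008,0,0,-0.0003,0,-0.019,0,-0.008,0,0,-0.0003,0,-0.019,0,-0.008,0,0]}}

```text
clock: 9.15
tcp_pos: [0.6264, -0.1102, 0.1105]
tool_rot: [-2.093, -2.342, 0.001]
wrist_force: [-3.1, -2.2, -3.7]
opening: 0.0162
```

{"method": "carry_out", "body": {"rows": [-0.0001,-0.0001,-0.003,0,0,0,0,-0.0001,-0.0001,-0.005,0,0,0,0,-0.0001,-0.0001,-0.0065,0,0,0,0,-0.0001,-0.0001,-0.008,0,0,0,0,-0.0001,-0.0001,-0.009,0,0,0,0,-0.0001,-0.0001,-0.009,0,0,0,0]}}

```text
clock: 9.75
tcp_pos: [0.6266, -0.1104, 0.104]
tool_rot: [2.093, 2.342, -0.0]
wrist_force: [-16.4, -0.0, 39.3]
opening: 0.0163
```

Run:
```python
from h import *
s=manip.sense();print(s['tcp_pos'],s['wrist_force'],s['moment'],s['opening']);R=cv2.Rodrigues(s['tool_rot'])[0];print(R[:,2])
```

```text
[ 0.62657739 -0.11041198  0.10398211] [-16.39868106  -0.04632065  39.29374046] [-0.12669976  3.01153214  0.05695181] 0.01628821920375798
[ 2.41524018e-04 -4.71607012e-04 -9.99999860e-01]
```

Run:
```python
from h import *
snap('side','s4')
p=cv2.imread('pics/s4.png');cv2.imwrite('pics/c4.png',cv2.resize(p[120:220,260:370],None,fx=6,fy=6,interpolation=2))
```

```text
(no output)
```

View pics/c4.png

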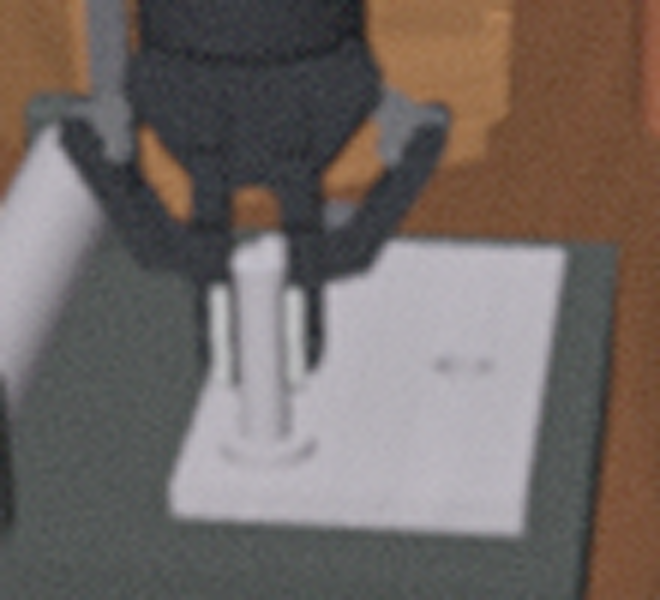

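{"method": "carry_out", "body": {"rows": [0,0,0,0,0,0,0,0,0,0,0,0,0,0.04,0,0,0,0,0,0,0.04,0,0,0,0,0,0,0.04,0,0,0.02,0,0,0,0.04,0,0,0.06,0,0,0,0.04,0,0,0.1,0,0,0,0.04,0,0.04,0.12,0,0,0,0.05,0,0.09,0.12,0,0,0,0.05,0,0.14,0.12,0,0,0,0.05,0,0.14,0.12,0,0,0,0.05]}}

```text
clock: 10.9
tcp_pos: [0.6265, 0.0351, 0.2242]
tool_rot: [2.089, 2.347, 0.002]
wrist_force: [0.3, -1.4, 0.0]
opening: 0.05
```

Run:
```python
from h import *
snap('side','s5');snap('top','t5')
p=cv2.imread('pics/s5.png');a=cv2.resize(p[110:260,230:380],None,fx=4,fy=4,interpolation=2)[:600,:400]
p=cv2.imread('pics/t5.png');cv2.imwrite('pics/c5.png',cv2.resize(p[110:260,230:380],None,fx=4,fy=4,interpolation=2))
cv2.imwrite('pics/c5t.png',cv2.resize(p[150:270,370:505],None,fx=5,fy=5,interpolation=2))
p=cv2.imread('pics/s5.png');cv2.imwrite('pics/c5s.png',cv2.resize(p[110:260,230:380],None,fx=4,fy=4,interpolation=2))
print(manip.sense()['tcp_pos'])
```

```text
[0.62672872 0.0309487  0.22396638]
```

View pics/c5t.png

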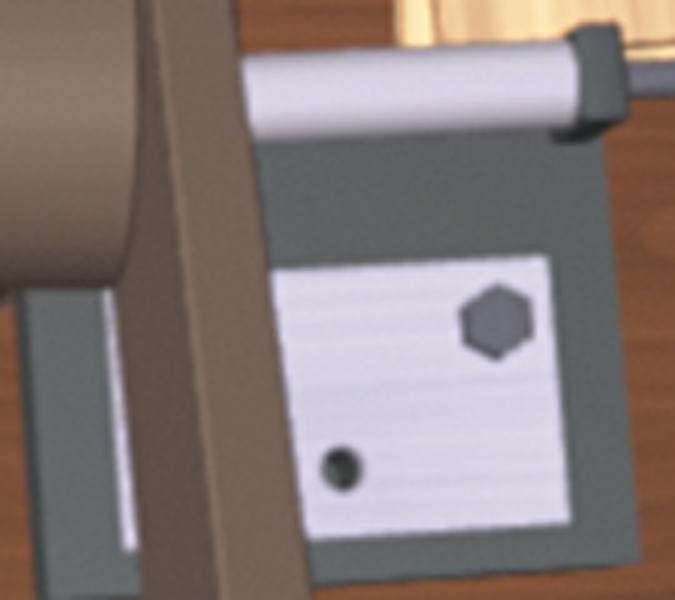

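View pics/c5s.png

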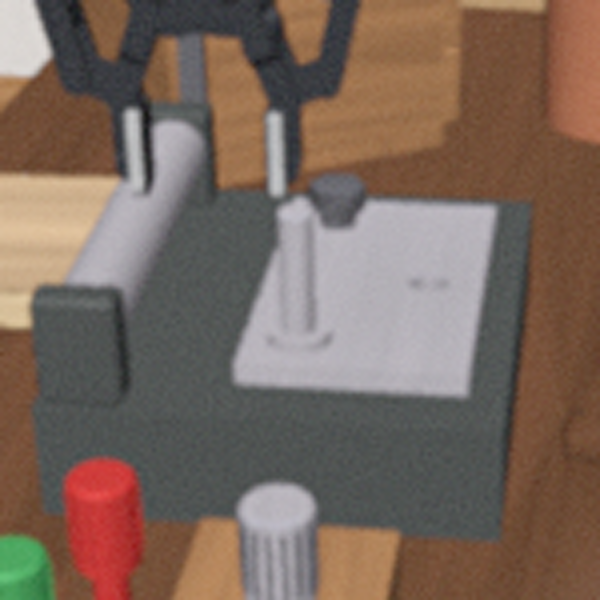

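{"method": "carry_out", "body": {"rows": [-0.02,0.035,0,0,0,-0.025,0.05,-0.041,0.075,0,0,0,-0.055,0.05,-0.041,0.075,0,0,0,-0.055,0.05,-0.041,0.075,0,0,0,-0.055,0.05,-0.041,0.075,-0.04,0,0,-0.055,0.05,-0.041,0.075,-0.08,0,0,-0.055,0.05,-0.041,0.075,-0.11,0,0,-0.055,0.05,-0.041,0.075,-0.13,0,0,-0.055,0.05,-0.041,0.075,-0.136,0,0,-0.055,0.05,-0.041,0.075,-0.136,0,0,-0.055,0.05]}}

```text
clock: 12.0
tcp_pos: [0.5859, 0.1047, 0.0873]
tool_rot: [2.155, 2.285, -0.002]
wrist_force: [-0.3, -0.4, 0.5]
opening: 0.0504
```

Run:
```python
from h import *
def A(x,y,z): return Wz('top',370+(x+.5)/5-.5,150+(y+.5)/5-.5,z)
print('bolthole',A(341,468,.077))
c=[A(*q,.077) for q in [(272,268),(548,257),(570,522),(305,539)]]
for i,j in((0,1),(3,2),(2,1)):
    e=c[j]-c[i];print(np.degrees(np.arctan2(e[1],e[0])))
# drift handle top depth in side s5
d=np.load('pics/s5.npy')
for v in range(158,170,2):
    u=304;print(v,W('side',u,v,d[v,u]).round(4))
```

```text
bolthole [ 0.56986967 -0.1834671   0.077     ]
-87.33339453863982
-86.31173952240668
3.417536230208774
158 [ 0.6707 -0.3123  0.0659]
160 [ 0.6635 -0.2811  0.0753]
162 [ 0.6232 -0.11    0.1523]
164 [ 0.6216 -0.1024  0.1515]
166 [ 0.6215 -0.1015  0.1475]
168 [ 0.621  -0.0988  0.1445]
```

{"method": "carry_out", "body": {"rows": [0,0.0015,0.0,0,0,0,0.05,0,0.0015,0.0,0,0,0,0.05,0,0.0015,0.0,0,0,0,0,0,0.0015,0.0,0,0,0,0,0,0.0015,0.0,0,0,0,0,0,0.0015,0,0,0,0,0,0,0.0015,0,0,0,0,0], "newtons": 80}}

```text
clock: 12.7
tcp_pos: [0.5866, 0.1063, 0.0885]
tool_rot: [2.154, 2.285, 0.001]
wrist_force: [-1.2, -1.2, 10.1]
opening: 0.03
```

{"method": "carry_out", "body": {"rows": [0,0,0.02,0,0,0,0,0,0,0.05,0,0,0,0,0,0,0.085,0,0,0,0,0,0,0.115,0,0,0,0,0,0,0.13,0,0,0,0,0,0,0.13,0,0,0,0]}}

```text
clock: 13.3
tcp_pos: [0.5878, 0.1066, 0.2212]
tool_rot: [2.152, 2.283, 0.006]
wrist_force: [-0.3, -0.3, -2.7]
opening: 0.0303
```

Run:
```python
from h import *
s=manip.sense();print(s['tcp_pos'],s['wrist_force'],s['opening'])
p,d=snap('side','s6');cv2.imwrite('pics/c6.png',cv2.resize(p[100:280,220:370,::-1],None,fx=3.3,fy=3.3,interpolation=2))
```

```text
[0.58782098 0.10658955 0.22118294] [-0.323798   -0.30322012 -2.67414305] 0.030297790845410195
```

View pics/c6.png

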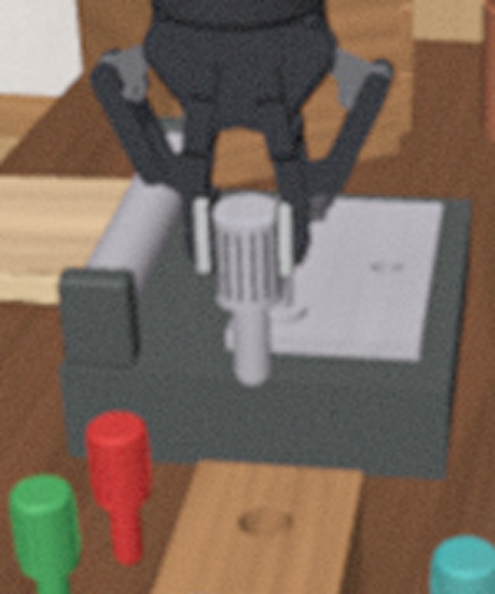

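Run:
```python
from h import *
d=np.load('pics/s6.npy')
for y in (245,260,275,290,320,340,360):
    v=int(100+y/3.3)
    for x in (244,248,252):
        u=int(220+x/3.3);print(v,u,W('side',u,v,d[v,u]).round(4))
```

```text
174 293 [0.5857 0.1233 0.2434]
174 295 [0.5828 0.1225 0.2433]
174 296 [0.581  0.1233 0.2438]
178 293 [0.5856 0.1247 0.2374]
178 295 [0.5827 0.1239 0.2373]
178 296 [0.5814 0.1228 0.2369]
183 293 [0.5867 0.1217 0.2274]
183 295 [0.583  0.124  0.2289]
183 296 [0.5817 0.123  0.2285]
187 293 [0.5861 0.1252 0.2224]
187 295 [0.5836 0.1227 0.2213]
187 296 [0.5821 0.1224 0.2213]
196 293 [0.589  0.1167 0.2019]
196 295 [0.5861 0.1158 0.2016]
196 296 [0.5844 0.116  0.2019]
203 293 [0.59   0.1153 0.1884]
203 295 [0.5866 0.1157 0.189 ]
203 296 [0.5848 0.1164 0.1896]
209 293 [0.5907 0.1142 0.1768]
209 295 [0.5865 0.1177 0.1793]
209 296 [0.5853 0.1161 0.1784]
```

{"method": "carry_out", "body": {"rows": [-0.001,-0.02,0,-0.003,0.003,0,0,-0.004,-0.06,0,-0.003,0.003,0,0,-0.006,-0.1,0,-0.003,0.003,0,0,-0.009,-0.14,0,-0.003,0.003,0,0,-0.011,-0.18,0,-0.003,0.003,0,0,-0.014,-0.22,0,-0.003,0.003,0,0,-0.016,-0.255,0,-0.003,0.003,0,0,-0.017,-0.28,0,-0.003,0.003,0,0,-0.018,-0.2905,-0.01,-0.003,0.003,0,0,-0.018,-0.2905,-0.035,-0.003,0.003,0,0,-0.018,-0.2905,-0.06,-0.003,0.003,0,0,-0.018,-0.2905,-0.07,-0.003,0.003,0,0,-0.018,-0.2905,-0.073,-0.003,0.003,0,0,-0.018,-0.2905,-0.073,-0.003,0.003,0,0,-0.018,-0.2905,-0.073,-0.003,0.003,0,0]}}

```text
clock: 14.85
tcp_pos: [0.5696, -0.184, 0.1472]
tool_rot: [2.152, 2.284, -0.003]
wrist_force: [-0.6, -0.6, -3.0]
opening: 0.0299
```

Run:
```python
from h import *
s=manip.sense();print(s['tcp_pos'],s['wrist_force'],s['opening'],cv2.Rodrigues(s['tool_rot'])[0][:,2])
p,d=snap('side','s7');cv2.imwrite('pics/c7.png',cv2.resize(p[90:230,230:380,::-1],None,fx=4,fy=4,interpolation=2))
p,d=snap('top','t7');cv2.imwrite('pics/c7t.png',cv2.resize(p[150:270,370:505,::-1],None,fx=5,fy=5,interpolation=2))
```

```text
[ 0.5695988  -0.18396774  0.14723174] [-0.61863394 -0.61640582 -2.95281931] 0.02992754529609698 [ 0.00151707 -0.0038562  -0.99999141]
```

View pics/c7.png

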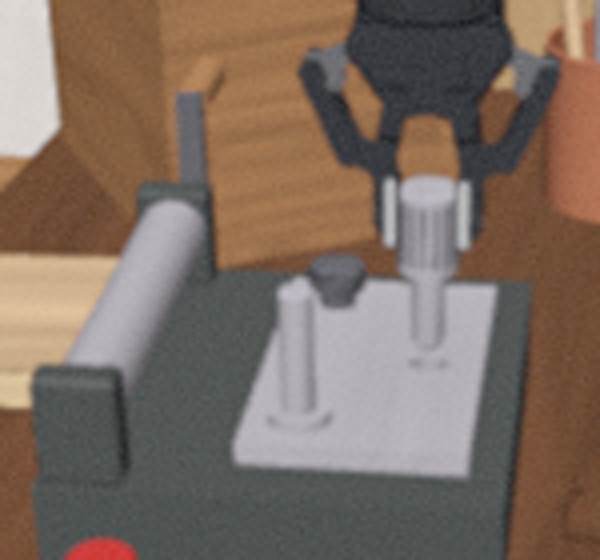

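View pics/c7t.png

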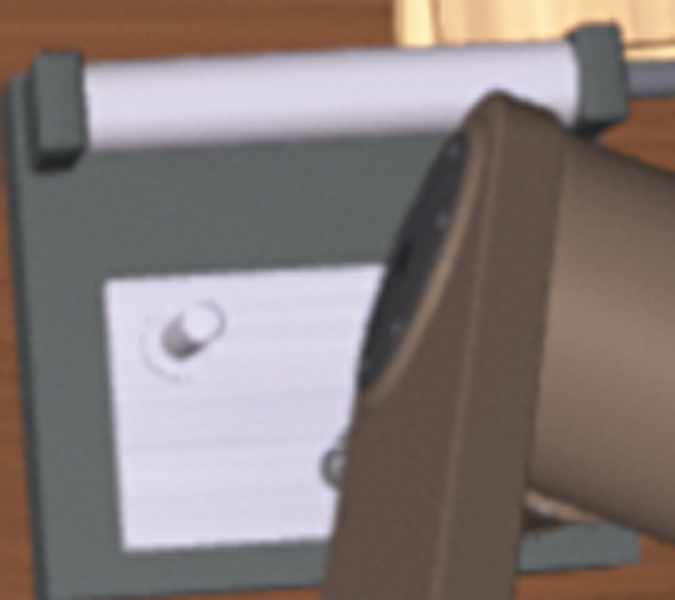

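{"method": "carry_out", "body": {"rows": [0,0,-0.004,0,0,0,0,0,0,-0.008,0,0,0,0,0,0,-0.011,0,0,0,0,0,0,-0.014,0,0,0,0,0,0,-0.017,0,0,0,0,0,0,-0.018,0,0,0,0,0,0,-0.018,0,0,0,0]}}

```text
clock: 15.65
tcp_pos: [0.5695, -0.1841, 0.1292]
tool_rot: [2.152, 2.284, -0.003]
wrist_force: [1.4, -0.4, -3.2]
opening: 0.0301
```

Run:
```python
from h import *
def A(x,y,z): return Wz('top',370+(x+.5)/5-.5,150+(y+.5)/5-.5,z)
print(A(178,342,.083),A(204,321,.151))
s=manip.sense();print(s['tcp_pos'],s['wrist_force'],s['moment'])
```

```text
[ 0.62536237 -0.11000741  0.083     ] [ 0.62585962 -0.11080079  0.151     ]
[ 0.56949485 -0.18407306  0.12915035] [ 1.35816677 -0.4248632  -3.18349124] [ 0.00465374 -0.01292505  0.02506735]
```

{"method": "carry_out", "body": {"rows": [0,0,-0.002,0,0,0,0,0,0,-0.004,0,0,0,0,0,0,-0.006,0,0,0,0,0,0,-0.008,0,0,0,0,0,0,-0.01,0,0,0,0,0,0,-0.012,0,0,0,0,0,0,-0.012,0,0,0,0]}}

```text
clock: 16.35
tcp_pos: [0.5693, -0.184, 0.1168]
tool_rot: [2.152, 2.284, -0.003]
wrist_force: [0.5, -0.3, -2.9]
opening: 0.0298
```

Nose is inside the bed's hole with no resistance; continuing home (TCP ≈ 0.0905).

{"method": "carry_out", "body": {"rows": [0,0,-0.004,0,0,0,0,0,0,-0.008,0,0,0,0,0,0,-0.012,0,0,0,0,0,0,-0.016,0,0,0,0,0,0,-0.02,0,0,0,0,0,0,-0.023,0,0,0,0,0,0,-0.025,0,0,0,0,0,0,-0.027,0,0,0,0,0,0,-0.027,0,0,0,0]}}

```text
clock: 17.25
tcp_pos: [0.5694, -0.1841, 0.0906]
tool_rot: [2.152, 2.284, -0.003]
wrist_force: [-5.1, 0.7, 10.5]
opening: 0.0298
```

Seated at the predicted height (contact 10 N). One gentle push, then release and retreat.

{"method": "carry_out", "body": {"rows": [0,0,-0.001,0,0,0,0,0,0,-0.0015,0,0,0,0,0,0,-0.0015,0,0,0,0,0,0,0,0,0,0,0,0,0,0,0,0,0,0.05,0,0,0,0,0,0,0.05,0,0,0,0,0,0,0.05,0,0,0.02,0,0,0,0.05,0,0,0.06,0,0,0,0.05,0,0,0.1,0,0,0,0.05,-0.04,0,0.14,0,0,0,0.05,-0.06,0.05,0.16,0,0,0,0.05,-0.06,0.1,0.16,0,0,0,0.05,-0.06,0.15,0.16,0,0,0,0.05,-0.06,0.2,0.16,0,0,0,0.05,-0.06,0.25,0.16,0,0,0,0.05,-0.06,0.25,0.16,0,0,0,0.05,-0.06,0.25,0.16,0,0,0,0.05]}}

```text
clock: 19.05
tcp_pos: [0.5092, 0.0675, 0.2505]
tool_rot: [2.149, 2.287, -0.003]
wrist_force: [0.8, -0.7, -0.3]
opening: 0.0503
```

Run:
```python
from h import *
s=manip.sense();print(s['tcp_pos'],s['wrist_force'],s['opening'])
p,ds=snap('side','s8');cv2.imwrite('pics/c8.png',cv2.resize(p[90:230,230:380,::-1],None,fx=4,fy=4,interpolation=2))
p,d=snap('top','t8');cv2.imwrite('pics/c8t.png',cv2.resize(p[150:270,370:505,::-1],None,fx=5,fy=5,interpolation=2))
```

```text
[0.50920758 0.06752047 0.25049723] [ 0.77502557 -0.67572392 -0.34885132] 0.050326641151684226
```

View pics/c8.png

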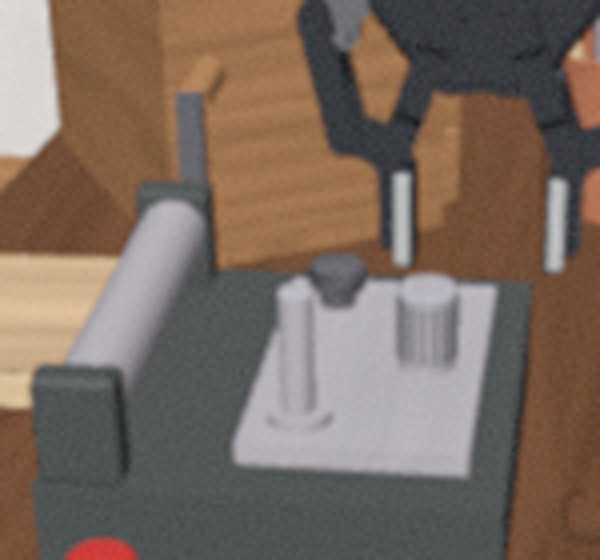

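View pics/c8t.png

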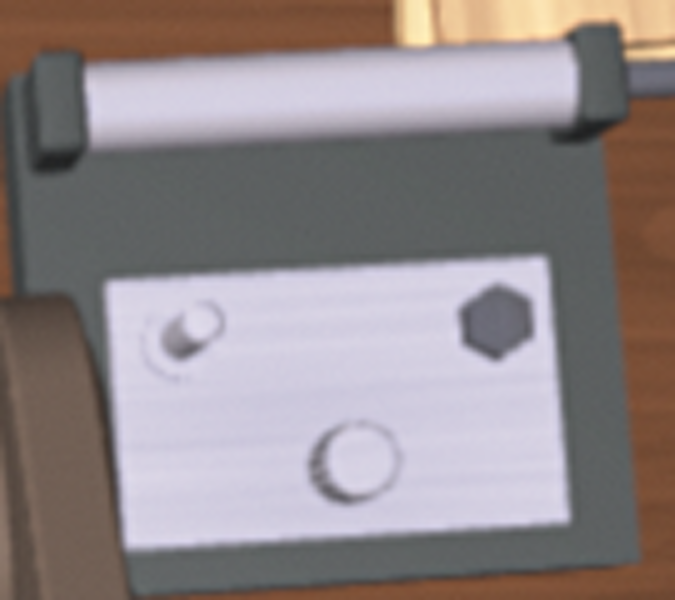

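View pics/t8.png

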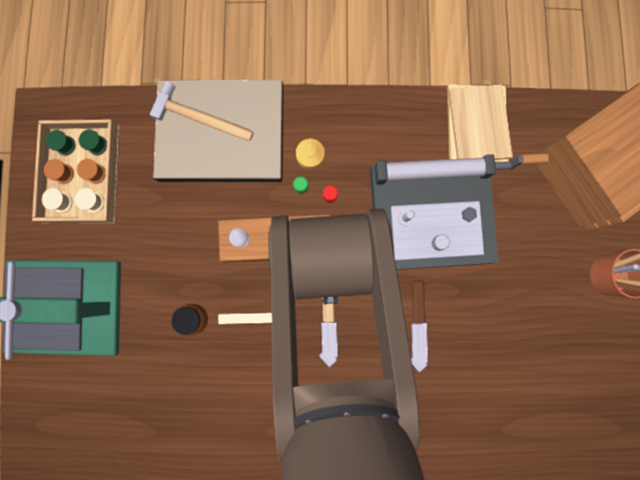

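Run:
```python
from h import *
def A(x,y,z): return Wz('top',370+(x+.5)/5-.5,150+(y+.5)/5-.5,z)
print('bolt head top xy',A(362,460,.123),'drift top',A(204,321,.151))
d=np.load('pics/t8.npy')
for n,x,y in(('bolt',362,460),('drift',204,321),('plate',420,380)):
    u=round(370+x/5);v=round(150+y/5);print(n,W('top',u,v,np.median(d[v-1:v+2,u-1:u+2])).round(4))
```

```text
bolt head top xy [ 0.56964863 -0.18304732  0.123     ] drift top [ 0.62585962 -0.11080079  0.151     ]
bolt [ 0.569  -0.1836  0.1206]
drift [ 0.6255 -0.1122  0.1504]
plate [ 0.6085 -0.2206  0.0776]
```

```bash
python3 -c "
from h import *
print(manip.sign_off())"
```

```text
the job is handed in; nothing more can be done
None
```

The drift and the bolt are both home in the cover plate. I handed the job in at about 19 s; the hand-in reports no verdict.

- **Drift:** I took it from the block and set its nose in the larger hole. I dragged the plate about 9 mm towards +x until the nose dropped into the bed's hole, then pressed until the collar stopped at 39 N.
- **Bolt:** After releasing the drift, I fitted the bolt in the smaller hole. It met no resistance until its head seated, at the height I expected.
- **Heights:** The last top-camera reading puts the drift's top at 150.4 mm, against 151 mm expected. The bolt head's top reads 120.6 mm, against 123 mm. That 2.4 mm gap is about the camera's accuracy and within the 4 mm tolerance.
- **Position and angle:** The bolt is within about 1 mm of the hole position I had measured. The drift's collar and handle line up to within about 1 mm, so it stands upright.
- **Hands off and bystanders:** The arm is clear and touching nothing. In the last top picture the punch, jar, weight and dark-handled knife are where they began. The arm partly covers the folder and the pale-handled knife, but the parts in view have not moved.

No check failed; the bolt-height difference is the only disagreement.

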